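# Pack the bean tube case

### The job

Pack away the bean tubes: lay every tube that is lying about in a groove of the wooden case, one to a groove, lowering each until it has settled in the groove before you let go of it rather than dropping it in. When all are in, tip the lid forward past upright so that it falls shut by its own weight, without pressing or carrying it down, then slide the bolt on the front of the case fully to the left to lock it. Leave the other things on the counter where they stand.

Things in the scene. Friction and masses are not known exactly. Their poses are not given: they have to be found in the camera images.
- case: open light wooden case, fixed, 138 deep (x) by 324 mm wide (y), walls 8 mm thick, 62 mm high, floor 8 mm. Origin: centre of underside; x to the hinge side (away from robot), y left, z up. Inside, two cork rails along y at x = -21 and +21 mm, each 8 mm thick, 34 mm high, with five 90 degree V notches (34 mm wide) make five grooves along x, 56 mm apart; elsewhere it is empty down to the floor
- groove1 (a point): groove 1 of 5 (numbered from the right, -y, to the left): the point where the middle of a well seated tube's axis lies, 36 mm above the case's underside and midway along the case; axes as the case's. A seated tube has 28 mm free to a neighbour or side wall, so open the fingers only a little to let go; fingers fit between the rails
- groove2 (a point): groove 2 of 5 (numbered from the right, -y, to the left): the point where the middle of a well seated tube's axis lies, 36 mm above the case's underside and midway along the case; axes as the case's. A seated tube has 28 mm free to a neighbour or side wall, so open the fingers only a little to let go; fingers fit between the rails
- groove3 (a point): groove 3 of 5 (numbered from the right, -y, to the left): the point where the middle of a well seated tube's axis lies, 36 mm above the case's underside and midway along the case; axes as the case's. A seated tube has 28 mm free to a neighbour or side wall, so open the fingers only a little to let go; fingers fit between the rails
- groove4 (a point): groove 4 of 5 (numbered from the right, -y, to the left): the point where the middle of a well seated tube's axis lies, 36 mm above the case's underside and midway along the case; axes as the case's. A seated tube has 28 mm free to a neighbour or side wall, so open the fingers only a little to let go; fingers fit between the rails
- groove5 (a point): groove 5 of 5 (numbered from the right, -y, to the left): the point where the middle of a well seated tube's axis lies, 36 mm above the case's underside and midway along the case; axes as the case's. A seated tube has 28 mm free to a neighbour or side wall, so open the fingers only a little to let go; fingers fit between the rails
- lid (a joint): lid angle in rad: 0 shut, 1.57 upright, 1.8 open at its stop, leaning away from the robot (starts 1.72 to 1.8). Wooden board 138 x 324 x 8 mm, 0.3 kg, free hinge along the top of the case's far wall (case x = +69, z = 62 mm). Its weight holds it open beyond upright and swings it shut on the near side; between 1.0 and 0.25 rad it must fall untouched. Shut, its top is 70 mm up
- lid_edge (a point): middle of the lid's free edge (138 mm from the hinge), at half its thickness; about 0.2 m above the worktop while the lid is open
- bolt (a joint): travel of the bolt in m along the case's y: 0 to 0.008 at the start (to the right, unlocked), 0.04 at its stop (left, locked). Stiff with about 1.2 N of friction, stays where it is left
- bolt_knob (a point): centre of the top face of the bolt's knob, an upright round post 14 mm in diameter, 44 mm tall, its top 86 mm above the worktop, standing 26 mm before the case's front wall; it moves with the bolt. An arm joins it to the bolt at its foot, up to 50 mm above the worktop
- tube1: bean tube: plain metal cylinder 28 mm in diameter with a black square cap (32 x 32 x 13 mm) at each end, 100 mm long in all, 90 g, both ends alike. Origin at its middle on its axis; x along the tube. Lies on a flat of its caps on the worktop with its axis 16 mm up; only the bare 74 mm between the caps is round. None if it is absent in this run
- tube2: bean tube: plain metal cylinder 28 mm in diameter with a black square cap (32 x 32 x 13 mm) at each end, 100 mm long in all, 90 g, both ends alike. Origin at its middle on its axis; x along the tube. Lies on a flat of its caps on the worktop with its axis 16 mm up; only the bare 74 mm between the caps is round. None if it is absent in this run
- tube3: bean tube: plain metal cylinder 28 mm in diameter with a black square cap (32 x 32 x 13 mm) at each end, 100 mm long in all, 90 g, both ends alike. Origin at its middle on its axis; x along the tube. Lies on a flat of its caps on the worktop with its axis 16 mm up; only the bare 74 mm between the caps is round. None if it is absent in this run
- tube4: bean tube: plain metal cylinder 28 mm in diameter with a black square cap (32 x 32 x 13 mm) at each end, 100 mm long in all, 90 g, both ends alike. Origin at its middle on its axis; x along the tube. Lies on a flat of its caps on the worktop with its axis 16 mm up; only the bare 74 mm between the caps is round. None if it is absent in this run
- tube5: bean tube: plain metal cylinder 28 mm in diameter with a black square cap (32 x 32 x 13 mm) at each end, 100 mm long in all, 90 g, both ends alike. Origin at its middle on its axis; x along the tube. Lies on a flat of its caps on the worktop with its axis 16 mm up; only the bare 74 mm between the caps is round. None if it is absent in this run
- counter_bell: counter bell, metal dome on a black base, 64 mm wide, 56 mm high, a bystander. Origin at its underside
- lid_stack: stack of black cup lids, 68 mm wide, 50 mm high, a bystander. Origin at its underside
- milk_pitcher: steel milk pitcher, 72 x 86 mm, 94 mm high, a bystander. Origin at its underside

How it is judged (in metres and radians):
On the way, in this order (a step that is already met when the one before it is completed fails the run):
1. every tube lies settled in a groove and is released, the lid still open (((z of tube1 in the frame of groove1 between -0.006 and 0.005 m and horizontal distance between tube1 and groove1 below 0.016 m and angle between the x axis of tube1 and the x axis of case, either way round below 0.12 rad) or (z of tube1 in the frame of groove2 between -0.006 and 0.005 m and horizontal distance between tube1 and groove2 below 0.016 m and angle between the x axis of tube1 and the x axis of case, either way round below 0.12 rad) or (z of tube1 in the frame of groove3 between -0.006 and 0.005 m and horizontal distance between tube1 and groove3 below 0.016 m and angle between the x axis of tube1 and the x axis of case, either way round below 0.12 rad) or (z of tube1 in the frame of groove4 between -0.006 and 0.005 m and horizontal distance between tube1 and groove4 below 0.016 m and angle between the x axis of tube1 and the x axis of case, either way round below 0.12 rad) or (z of tube1 in the frame of groove5 between -0.006 and 0.005 m and horizontal distance between tube1 and groove5 below 0.016 m and angle between the x axis of tube1 and the x axis of case, either way round below 0.12 rad)) and ((z of tube2 in the frame of groove1 between -0.006 and 0.005 m and horizontal distance between tube2 and groove1 below 0.016 m and angle between the x axis of tube2 and the x axis of case, either way round below 0.12 rad) or (z of tube2 in the frame of groove2 between -0.006 and 0.005 m and horizontal distance between tube2 and groove2 below 0.016 m and angle between the x axis of tube2 and the x axis of case, either way round below 0.12 rad) or (z of tube2 in the frame of groove3 between -0.006 and 0.005 m and horizontal distance between tube2 and groove3 below 0.016 m and angle between the x axis of tube2 and the x axis of case, either way round below 0.12 rad) or (z of tube2 in the frame of groove4 between -0.006 and 0.005 m and horizontal distance between tube2 and groove4 below 0.016 m and angle between the x axis of tube2 and the x axis of case, either way round below 0.12 rad) or (z of tube2 in the frame of groove5 between -0.006 and 0.005 m and horizontal distance between tube2 and groove5 below 0.016 m and angle between the x axis of tube2 and the x axis of case, either way round below 0.12 rad)) and ((z of tube3 in the frame of groove1 between -0.006 and 0.005 m and horizontal distance between tube3 and groove1 below 0.016 m and angle between the x axis of tube3 and the x axis of case, either way round below 0.12 rad) or (z of tube3 in the frame of groove2 between -0.006 and 0.005 m and horizontal distance between tube3 and groove2 below 0.016 m and angle between the x axis of tube3 and the x axis of case, either way round below 0.12 rad) or (z of tube3 in the frame of groove3 between -0.006 and 0.005 m and horizontal distance between tube3 and groove3 below 0.016 m and angle between the x axis of tube3 and the x axis of case, either way round below 0.12 rad) or (z of tube3 in the frame of groove4 between -0.006 and 0.005 m and horizontal distance between tube3 and groove4 below 0.016 m and angle between the x axis of tube3 and the x axis of case, either way round below 0.12 rad) or (z of tube3 in the frame of groove5 between -0.006 and 0.005 m and horizontal distance between tube3 and groove5 below 0.016 m and angle between the x axis of tube3 and the x axis of case, either way round below 0.12 rad)) and ((z of tube4 in the frame of groove1 between -0.006 and 0.005 m and horizontal distance between tube4 and groove1 below 0.016 m and angle between the x axis of tube4 and the x axis of case, either way round below 0.12 rad) or (z of tube4 in the frame of groove2 between -0.006 and 0.005 m and horizontal distance between tube4 and groove2 below 0.016 m and angle between the x axis of tube4 and the x axis of case, either way round below 0.12 rad) or (z of tube4 in the frame of groove3 between -0.006 and 0.005 m and horizontal distance between tube4 and groove3 below 0.016 m and angle between the x axis of tube4 and the x axis of case, either way round below 0.12 rad) or (z of tube4 in the frame of groove4 between -0.006 and 0.005 m and horizontal distance between tube4 and groove4 below 0.016 m and angle between the x axis of tube4 and the x axis of case, either way round below 0.12 rad) or (z of tube4 in the frame of groove5 between -0.006 and 0.005 m and horizontal distance between tube4 and groove5 below 0.016 m and angle between the x axis of tube4 and the x axis of case, either way round below 0.12 rad)) and ((z of tube5 in the frame of groove1 between -0.006 and 0.005 m and horizontal distance between tube5 and groove1 below 0.016 m and angle between the x axis of tube5 and the x axis of case, either way round below 0.12 rad) or (z of tube5 in the frame of groove2 between -0.006 and 0.005 m and horizontal distance between tube5 and groove2 below 0.016 m and angle between the x axis of tube5 and the x axis of case, either way round below 0.12 rad) or (z of tube5 in the frame of groove3 between -0.006 and 0.005 m and horizontal distance between tube5 and groove3 below 0.016 m and angle between the x axis of tube5 and the x axis of case, either way round below 0.12 rad) or (z of tube5 in the frame of groove4 between -0.006 and 0.005 m and horizontal distance between tube5 and groove4 below 0.016 m and angle between the x axis of tube5 and the x axis of case, either way round below 0.12 rad) or (z of tube5 in the frame of groove5 between -0.006 and 0.005 m and horizontal distance between tube5 and groove5 below 0.016 m and angle between the x axis of tube5 and the x axis of case, either way round below 0.12 rad)) and contact force between the fingers and tube1 below 0.05 N and contact force between the fingers and tube2 below 0.05 N and contact force between the fingers and tube3 below 0.05 N and contact force between the fingers and tube4 below 0.05 N and contact force between the fingers and tube5 below 0.05 N and value of joint lid above 1.2 rad), for 0.3 s.
2. the lid is shut (value of joint lid below 0.05 rad), for 0.2 s.
3. the bolt is fully across (value of joint bolt above 0.035 m and value of joint lid below 0.05 rad), for 0.2 s.
At the end, for the whole second after the job is handed in: every tube present lies at rest in a groove of the case (middle within 16 mm of the groove's point in plan, within 5 mm of its height, axis within 0.12 rad of the groove), the lid is shut (below 0.05 rad) and the bolt is across (over 35 mm) (all of step 3 and ((z of tube1 in the frame of groove1 between -0.006 and 0.005 m and horizontal distance between tube1 and groove1 below 0.016 m and angle between the x axis of tube1 and the x axis of case, either way round below 0.12 rad) or (z of tube1 in the frame of groove2 between -0.006 and 0.005 m and horizontal distance between tube1 and groove2 below 0.016 m and angle between the x axis of tube1 and the x axis of case, either way round below 0.12 rad) or (z of tube1 in the frame of groove3 between -0.006 and 0.005 m and horizontal distance between tube1 and groove3 below 0.016 m and angle between the x axis of tube1 and the x axis of case, either way round below 0.12 rad) or (z of tube1 in the frame of groove4 between -0.006 and 0.005 m and horizontal distance between tube1 and groove4 below 0.016 m and angle between the x axis of tube1 and the x axis of case, either way round below 0.12 rad) or (z of tube1 in the frame of groove5 between -0.006 and 0.005 m and horizontal distance between tube1 and groove5 below 0.016 m and angle between the x axis of tube1 and the x axis of case, either way round below 0.12 rad)) and ((z of tube2 in the frame of groove1 between -0.006 and 0.005 m and horizontal distance between tube2 and groove1 below 0.016 m and angle between the x axis of tube2 and the x axis of case, either way round below 0.12 rad) or (z of tube2 in the frame of groove2 between -0.006 and 0.005 m and horizontal distance between tube2 and groove2 below 0.016 m and angle between the x axis of tube2 and the x axis of case, either way round below 0.12 rad) or (z of tube2 in the frame of groove3 between -0.006 and 0.005 m and horizontal distance between tube2 and groove3 below 0.016 m and angle between the x axis of tube2 and the x axis of case, either way round below 0.12 rad) or (z of tube2 in the frame of groove4 between -0.006 and 0.005 m and horizontal distance between tube2 and groove4 below 0.016 m and angle between the x axis of tube2 and the x axis of case, either way round below 0.12 rad) or (z of tube2 in the frame of groove5 between -0.006 and 0.005 m and horizontal distance between tube2 and groove5 below 0.016 m and angle between the x axis of tube2 and the x axis of case, either way round below 0.12 rad)) and ((z of tube3 in the frame of groove1 between -0.006 and 0.005 m and horizontal distance between tube3 and groove1 below 0.016 m and angle between the x axis of tube3 and the x axis of case, either way round below 0.12 rad) or (z of tube3 in the frame of groove2 between -0.006 and 0.005 m and horizontal distance between tube3 and groove2 below 0.016 m and angle between the x axis of tube3 and the x axis of case, either way round below 0.12 rad) or (z of tube3 in the frame of groove3 between -0.006 and 0.005 m and horizontal distance between tube3 and groove3 below 0.016 m and angle between the x axis of tube3 and the x axis of case, either way round below 0.12 rad) or (z of tube3 in the frame of groove4 between -0.006 and 0.005 m and horizontal distance between tube3 and groove4 below 0.016 m and angle between the x axis of tube3 and the x axis of case, either way round below 0.12 rad) or (z of tube3 in the frame of groove5 between -0.006 and 0.005 m and horizontal distance between tube3 and groove5 below 0.016 m and angle between the x axis of tube3 and the x axis of case, either way round below 0.12 rad)) and ((z of tube4 in the frame of groove1 between -0.006 and 0.005 m and horizontal distance between tube4 and groove1 below 0.016 m and angle between the x axis of tube4 and the x axis of case, either way round below 0.12 rad) or (z of tube4 in the frame of groove2 between -0.006 and 0.005 m and horizontal distance between tube4 and groove2 below 0.016 m and angle between the x axis of tube4 and the x axis of case, either way round below 0.12 rad) or (z of tube4 in the frame of groove3 between -0.006 and 0.005 m and horizontal distance between tube4 and groove3 below 0.016 m and angle between the x axis of tube4 and the x axis of case, either way round below 0.12 rad) or (z of tube4 in the frame of groove4 between -0.006 and 0.005 m and horizontal distance between tube4 and groove4 below 0.016 m and angle between the x axis of tube4 and the x axis of case, either way round below 0.12 rad) or (z of tube4 in the frame of groove5 between -0.006 and 0.005 m and horizontal distance between tube4 and groove5 below 0.016 m and angle between the x axis of tube4 and the x axis of case, either way round below 0.12 rad)) and ((z of tube5 in the frame of groove1 between -0.006 and 0.005 m and horizontal distance between tube5 and groove1 below 0.016 m and angle between the x axis of tube5 and the x axis of case, either way round below 0.12 rad) or (z of tube5 in the frame of groove2 between -0.006 and 0.005 m and horizontal distance between tube5 and groove2 below 0.016 m and angle between the x axis of tube5 and the x axis of case, either way round below 0.12 rad) or (z of tube5 in the frame of groove3 between -0.006 and 0.005 m and horizontal distance between tube5 and groove3 below 0.016 m and angle between the x axis of tube5 and the x axis of case, either way round below 0.12 rad) or (z of tube5 in the frame of groove4 between -0.006 and 0.005 m and horizontal distance between tube5 and groove4 below 0.016 m and angle between the x axis of tube5 and the x axis of case, either way round below 0.12 rad) or (z of tube5 in the frame of groove5 between -0.006 and 0.005 m and horizontal distance between tube5 and groove5 below 0.016 m and angle between the x axis of tube5 and the x axis of case, either way round below 0.12 rad)) and contact force between the fingers and tube1 below 0.05 N and contact force between the fingers and tube2 below 0.05 N and contact force between the fingers and tube3 below 0.05 N and contact force between the fingers and tube4 below 0.05 N and contact force between the fingers and tube5 below 0.05 N and linear speed of each of tube1, tube2, tube3, tube4, tube5 below 0.05 m/s); the robot touches nothing.
It fails at once if a tube is let go more than 20 mm above its seat and falls into the case ((z of tube1 in the frame of case between 0.056 and 0.2 m and horizontal distance between tube1 and case below 0.15 m and contact force between tube1 and anything else below 0.02 N and linear speed of tube1 above 0.15 m/s) or (z of tube2 in the frame of case between 0.056 and 0.2 m and horizontal distance between tube2 and case below 0.15 m and contact force between tube2 and anything else below 0.02 N and linear speed of tube2 above 0.15 m/s) or (z of tube3 in the frame of case between 0.056 and 0.2 m and horizontal distance between tube3 and case below 0.15 m and contact force between tube3 and anything else below 0.02 N and linear speed of tube3 above 0.15 m/s) or (z of tube4 in the frame of case between 0.056 and 0.2 m and horizontal distance between tube4 and case below 0.15 m and contact force between tube4 and anything else below 0.02 N and linear speed of tube4 above 0.15 m/s) or (z of tube5 in the frame of case between 0.056 and 0.2 m and horizontal distance between tube5 and case below 0.15 m and contact force between tube5 and anything else below 0.02 N and linear speed of tube5 above 0.15 m/s)).
It fails at once if the lid is pressed or carried down instead of falling by itself (value of joint lid between 0.25 and 1 rad and contact force between any of the fingers, the arm and lid above 2 N).
It fails at once if a bystander is pushed more than 40 mm or tipped over ((distance of counter_bell from where it was at the start of the episode above 0.04 m or angle between counter_bell's own z axis and vertical above 0.5 rad) or (distance of lid_stack from where it was at the start of the episode above 0.04 m or angle between lid_stack's own z axis and vertical above 0.5 rad) or (distance of milk_pitcher from where it was at the start of the episode above 0.04 m or angle between milk_pitcher's own z axis and vertical above 0.5 rad)).
Of tube1, tube2, tube3, tube4, tube5 only 3 to 5 are there at a start; the rules pass over those that are not, and their reading is None.
At some moment in a run one of tube1, tube2, tube3, tube4, tube5 may be knocked a few centimetres aside while the robot is not near it.
It also fails if it takes over 210 s, if anything falls off the work surface, if the arm or the gripper's body presses on something with over 40 N, if the wrist force passes 120 N, or if a joint passes its speed limit or range.

### The arm

A 6-joint arm with a two-finger parallel gripper is mounted at the origin on a cart in front of the work surface, level with it; the furniture and walls round the work are solid. World frame = base frame: x ahead of the robot, y to its left, z up, the work surface at z = 0. Lengths are in m, angles in degrees, forces in N, time in s.
With the tool pointing down it reaches from about 0.3 to 0.875 m from the base axis. Payload 4.2 kg.
Tool frame: the origin (TCP) lies at the very end of the fingers, on their centre line; the grasp point (between the pads) lies 19 mm behind it; z points along the fingers, y is the line along which they close (so a half turn about z gives the same grasp; the last joint's range is limited). The gripper opens to 85 mm and grips with 20 to 120 N. Pads are 22 mm wide; open, the fingers measure 114 mm over their backs; the gripper's body (76 mm by 85 mm) begins 54 mm behind the grasp point. The pads swing forward as they close: fully open they stand 13 mm farther back than shut.
Start: joints at [72.536, 18.312, 89.639, -0, 72.044, -1.146], TCP at [0.162, 0.552, 0.231] pointing down, gripper open.
Joint ranges: [-177.97, 177.97], [-48.28, 115.42], [12.27, 149.76], [-77.06, 257.06], [2.81, 150.46], [-146.56, 146.56]. Speed limits (degrees/s): [147.25, 147.25, 180, 180, 180, 180].

### API

Orientations are given as [roll, pitch, yaw] about the fixed x, y, z axes, in that order (R = Rz(yaw) Ry(pitch) Rx(roll)).
In Python, from cell import observe, read_camera, get_calibration, ticket gives the robot as it stands. The module is installed in compiled form; this text tells all that it offers.
- The arm moves only by the tool send_rows, never from a script. Its argument "commands" is text: rows parted by semicolons, each of 6 numbers parted by spaces: the shift along the tool's x, y, z in m, then the turn, a rotation vector about the tool's x, y, z in rad. In form: dx dy dz ax ay az; .... A call has 1 to 12 rows; each row is the pose to reach, as a shift and turn from the pose commanded when the call began, along the tool's axes at that moment; what a row does not reach only later rows make up. A row lasts 1/8 s, in which the tool goes at most 62.5 mm and 10.7 degrees, less where a joint would pass 70% of its speed; a pose out of reach is approached as far as the arm can. A call with a gripper value outside its range is refused whole. "fingers" is the finger opening in m, from 0 to 0.0854, set as the call begins (left out, the last holds). The fingers move at their own pace and stop on an object; the grip force is fixed at half the most. Time passes only in rows, so rows that repeat a pose let the fingers close. It gives the time, the measured TCP pose, the force, the opening and the grip force at its end, in the units of the state.
- observe(): the state, without advancing time (a new reading comes with each control period).
- read_camera(name): name is "side" or "top"; returns (picture, depth): 384x512x3 uint8, blue, green, red; 384x512 float32, m along the optical axis (not along the pixel's ray), 0 where there is no reading.
- get_calibration(name): a dict with "intrinsics" (3x3 intrinsics, pixels), "rvec" (rotation vector, rad) and "tvec" (3), from world to camera coordinates, as OpenCV has them. Camera axes: x right, y down, z forward; pixel columns grow to the right and rows downward; lengths in m; the calibration is good to about 2 mm. A picture is of the moment at which its call begins. get_calibration takes no time and is no camera call.
- ticket.sign_off(): hands the job in; it is judged then, once.
The state is a dict: "time_s": time; "joint_pos": joint angles; "qd": joint speeds; "joint_efforts": joint torques, N m; "tool_pos": TCP position; "tcp_rot": TCP orientation; "contact_force": force on the tool from outside, world axes, zero at the start; "wrist_torque": the same for the moment, N m; "gripper_width": finger opening in m; "grasp_force": force on a finger pad.
Only numpy, scipy, OpenCV 4.12 (cv2) and the standard library are available. Lean on these libraries where they do the work, as an engineer would, in place of code of your own. Each camera call takes 0.05 s, during which the arm holds its last target. There are 200 camera calls.

## Working session

There is one attempt and no reset: what is moved stays moved. The work goes in short steps, Python scripts to look and compute and a tool call to move; the robot and the scene stay as the last step left them, time stands still between calls to the robot, and variables do not carry over. Pictures are saved under pics/ and viewed, at most 14 in all, crops included, and the job is handed in when it is done.

Besides the shell and the picture viewer there is one more tool, called after ">>>" in YAML: its name, and indented under it one key for each argument. send_rows: Moves the arm, as the interface text tells. Its arguments: {"type":"object","properties":{"commands":{"type":"string"},"fingers":{"type":"number"}},"required":["commands"]}

```bash
mkdir -p pics
cat > h.py <<'E'
import numpy as np,cv2
from scipy.spatial.transform import Rotation as R
from cell import observe, read_camera, get_calibration, ticket
def cloud(name):
    im,d=read_camera(name);c=get_calibration(name);K=np.array(c["intrinsics"],float).reshape(3,3)
    Rm=cv2.Rodrigues(np.array(c["rvec"],float))[0];t=np.array(c["tvec"],float).ravel()
    v,u=np.mgrid[:384,:512]
    P=np.stack([(u-K[0,2])/K[0,0]*d,(v-K[1,2])/K[1,1]*d,d],-1)
    return im,d,(P-t)@Rm   # R^T(P-t)
E
python3 - <<'E'
from h import *
for n in("top","side"):
    im,d,W=cloud(n);np.savez("pics/%s0.npz"%n,im=im,d=d,W=W)
    cv2.imwrite("pics/%s0.png"%n,cv2.resize(im,(800,600)))
    c=get_calibration(n);Rm=cv2.Rodrigues(np.array(c["rvec"],float))[0];print(n,-Rm.T@np.array(c["tvec"]).ravel(),Rm[2])
o=observe();print(o)
E
```

```text
top [0.49645648 0.02043464 1.2033794 ] [ 0.07037145  0.01788135 -0.99736058]
side [0.46175464 0.69063423 0.93602751] [ 0.13277183 -0.60148467 -0.78777397]
{'time_s': 0.1, 'joint_pos': array([ 7.25354484e+01,  1.83468989e+01,  8.96977275e+01, -4.43706559e-04,
        7.20434606e+01, -1.14673003e+00]), 'qd': array([-0.02725523, -0.13074041, -0.18291358,  0.02890989, -0.05031547,
        0.04566941]), 'joint_efforts': array([-1.52938874e-04, -4.16400254e+01, -2.34703320e+01, -1.74789864e-05,
        4.74144181e-03,  1.05328456e-05]), 'tool_pos': array([0.16144144, 0.55144434, 0.23058859]), 'tcp_rot': array([-1.79911922e+02, -1.34107626e-03,  1.63682314e+02]), 'contact_force': array([-0.15495731,  0.32413433,  0.00989054]), 'wrist_torque': array([0.00384378, 0.01315412, 0.001831  ]), 'grasp_force': 0.0, 'gripper_width': 0.0852108479336432}
```

View pics/top0.png

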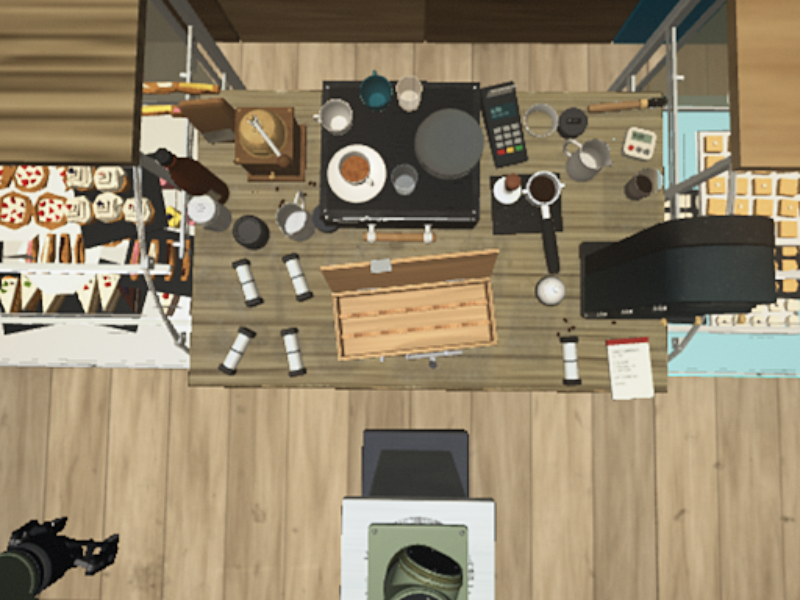

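View pics/side0.png

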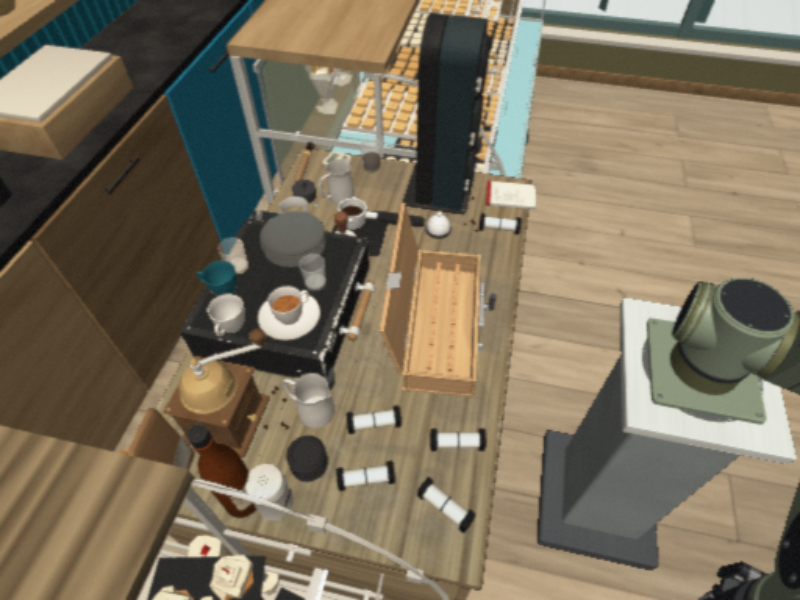

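```bash
cat > fit.py <<'E'
from h import *
def tubefit(W,u,v,r=22,zl=(.024,.042)):
    P=W[max(v-r,0):v+r,max(u-r,0):u+r].reshape(-1,3);P=P[(P[:,2]>zl[0])&(P[:,2]<zl[1])]
    m=np.median(P[:,:2],0);P=P[np.hypot(*(P[:,:2]-m).T)<.065]
    (c,s,a)=cv2.minAreaRect(P[:,:2].astype(np.float32)*1000)
    C=np.cov(P[:,:2].T);w,V=np.linalg.eigh(C);ax=V[:,1]
    return np.round(P[:,:2].mean(0),4),np.round(np.array(c)/1000,4),np.round(s,0),round(float(np.degrees(np.arctan2(ax[1],ax[0])))%180,1),len(P),round(float(np.percentile(P[:,2],90)),4)
E
python3 - <<'E'
from fit import *
px={"top":[(246,282),(297,277),(237,351),(292,352),(570,361)],"side":[(366,476),(374,420),(446,503),(458,440),(500,224)]}
for n in px:
    W=np.load("pics/%s0.npz"%n)["W"]
    for u,v in px[n]: print(n,*tubefit(W,int(u*.64),int(v*.64)))
    # case rim
    P=W.reshape(-1,3);
    s=(P[:,0]>.25)&(P[:,0]<.62)&(abs(P[:,1])<.25)
    Q=P[s&(P[:,2]>.055)&(P[:,2]<.068)]
    print("rim",len(Q),cv2.minAreaRect(Q[:,:2].astype(np.float32)),Q.mean(0))
    L=P[s&(P[:,2]>.09)&(P[:,2]<.25)];print("lid",len(L),L.min(0),L.max(0), L[L[:,2]>.18].mean(0))
    k=P[s&(P[:,2]>.076)&(P[:,2]<.092)&(P[:,0]<.37)];print("knob",len(k),k.mean(0),k.max(0)[2])
    T=P[(P[:,0]>.25)&(P[:,0]<.5)&(abs(P[:,1])<.4)&(abs(P[:,2])<.008)];print("table z",np.median(T[:,2]),T[:,2].std())
    for nm,(u,v,h) in {"top":{"pitch":(294,210,.094),"stack":(251,228,.05),"bell":(550,290,.056)},"side":{"pitch":(312,395,.094),"stack":(307,455,.05),"bell":(438,224,.056)}}[n].items():
        print(nm,W[int(v*.64),int(u*.64)])
E
```

```text
top [0.5987 0.3691] [0.599  0.3694] [100.  32.] 20.6 235 0.034
top [0.6121 0.264 ] [0.6121 0.2646] [99. 32.] 21.9 236 0.0341
top [0.4549 0.3868] [0.4555 0.3878] [ 32. 101.] 152.9 245 0.0336
top [0.4542 0.2685] [0.4546 0.2688] [100.  32.] 13.4 240 0.034
top [ 0.4449 -0.3081] [ 0.4449 -0.3088] [98. 32.] 4.3 248 0.0332
rim 781 ((0.5180840492248535, 0.014840781688690186), (0.15909737348556519, 0.3246598541736603), 6.4578447341918945) [0.52853716 0.01432596 0.06223758]
lid 951 [ 0.43160489 -0.13191703  0.09031824] [0.61997606 0.18839913 0.20718856] [0.61296736 0.12253027 0.19537385]<stdin>:12: RuntimeWarning: Mean of empty slice.
  ret = um.true_divide(
Traceback (most recent call last):
ValueError: zero-size array to reduction operation maximum which has no identity
```

Run:
```python
from fit import *
px={"top":[],"side":[(366,476),(374,420),(446,503),(458,440),(500,224)]}
a=np.radians(6.46);
for n in px:
    W=np.load("pics/%s0.npz"%n)["W"]
    for u,v in px[n]: print(n,*tubefit(W,int(u*.64),int(v*.64)))
    P=W.reshape(-1,3);s=(P[:,0]>.25)&(P[:,0]<.7)&(abs(P[:,1])<.25)
    Pc=np.c_[P[:,0]*np.cos(a)+P[:,1]*np.sin(a),-P[:,0]*np.sin(a)+P[:,1]*np.cos(a),P[:,2]][s]
    q=lambda A,i:np.round(np.percentile(A[:,i],[0,2,10,50,90,98,100]),4)
    Q=Pc[(Pc[:,2]>.056)&(Pc[:,2]<.068)];print("rimx",q(Q,0),"y",q(Q,1))
    F=Q[Q[:,0]<np.percentile(Q[:,0],0)+.02]; F=F[F[:,2]>.059]
    print("front strip",len(F),q(F,0),q(F,1))
    for lo in(.02,.04,.06,.08,.1,.12,.14,.16,.18,.19,.2):
        L=Pc[(Pc[:,2]>lo)&(Pc[:,2]<lo+.01)&(Pc[:,0]>.5)]; 
        if len(L):print(lo,q(L,0)[[1,3,5]],q(L,1)[[0,1,5,6]])
    k=Pc[(Pc[:,2]>.02)&(Pc[:,2]<.1)&(Pc[:,0]<.455)&(abs(Pc[:,1])<.15)];print("knob",np.round(k[k[:,2]>.07],4)[:12],len(k))
    for nm,(u,v) in {"top":{"pitch":(294,210),"stack":(251,228),"bell":(550,290)},"side":{"pitch":(312,395),"stack":(307,455),"bell":(438,224)}}[n].items():
        print(nm,W[int(v*.64),int(u*.64)])
    im=np.load("pics/%s0.npz"%n)["im"]
    c=im[212:240,200:320] if n=="top" else im[150:260,240:325]
    cv2.imwrite("pics/c_%s.png"%n,cv2.resize(c,None,fx=5,fy=5))
```

```text
rimx [0.4369 0.4564 0.459  0.5862 0.6947 0.7026 0.7228] y [-0.2059 -0.2034 -0.1975 -0.0397  0.1111  0.1173  0.1695]
front strip 27 [0.456  0.4561 0.4561 0.4564 0.4568 0.4568 0.4569] [-0.1952 -0.1939 -0.1741 -0.0631  0.0616  0.0936  0.0952]
0.02 [0.5003 0.5444 0.6279] [-0.3148 -0.3125  0.1792  0.1805]
0.04 [0.5034 0.5651 0.6068] [-0.198  -0.1978  0.1691  0.1792]
0.06 [0.5094 0.5914 0.7034] [-0.2046 -0.2035  0.1174  0.1695]
0.08 [0.5975 0.5991 0.6011] [-0.1983 -0.1923  0.1129  0.1169]
0.1 [0.6018 0.6037 0.6057] [-0.2032 -0.196   0.1071  0.1164]
0.12 [0.6067 0.6085 0.6103] [-0.203  -0.1975  0.1098  0.1157]
0.14 [0.6111 0.6131 0.6152] [-0.2038 -0.1966  0.1116  0.1179]
0.16 [0.616  0.6179 0.6203] [-0.2051 -0.2002  0.1121  0.1175]
0.18 [0.6209 0.6226 0.6246] [-0.2025 -0.1964  0.1104  0.1173]
0.19 [0.6211 0.6276 0.6325] [-0.2043 -0.1981  0.1115  0.1184]
0.2 [0.6104 0.6193 0.63  ] [-0.1445 -0.0977  0.0251  0.0255]
knob [[ 0.4354 -0.0666  0.0808]
 [ 0.4354 -0.0695  0.0864]
 [ 0.4349 -0.0727  0.083 ]
 [ 0.4342 -0.076   0.076 ]
 [ 0.4327 -0.0661  0.0872]
 [ 0.4323 -0.0692  0.0865]
 [ 0.432  -0.
[... 1281 characters left out ...]
[0.6174 0.6192 0.6236] [-0.2041 -0.1974  0.1149  0.1162]
0.18 [0.6221 0.6239 0.6265] [-0.2066 -0.1981  0.1151  0.1162]
0.19 [0.6198 0.6287 0.6335] [-0.2077 -0.1982  0.1126  0.1168]
0.2 [0.6116 0.6175 0.6284] [-0.0119 -0.0108  0.0221  0.0223]
knob [[ 0.4359 -0.0782  0.0832]
 [ 0.4329 -0.0776  0.0844]
 [ 0.4299 -0.0765  0.0861]
 [ 0.4268 -0.0771  0.0858]
 [ 0.4361 -0.0723  0.0854]
 [ 0.4331 -0.0719  0.0863]
 [ 0.4301 -0.071   0.0878]
 [ 0.4265 -0.0742  0.0844]
 [ 0.4359 -0.0697  0.0835]
 [ 0.4325 -0.0713  0.082 ]
 [ 0.4298 -0.0691  0.0851]
 [ 0.4267 -0.0691  0.0856]] 149
pitch [0.74559592 0.23595782 0.01370696]
stack [0.70635767 0.36444695 0.04255539]
bell [ 0.59157983 -0.25441451  0.03846396]
```

View pics/c_side.png

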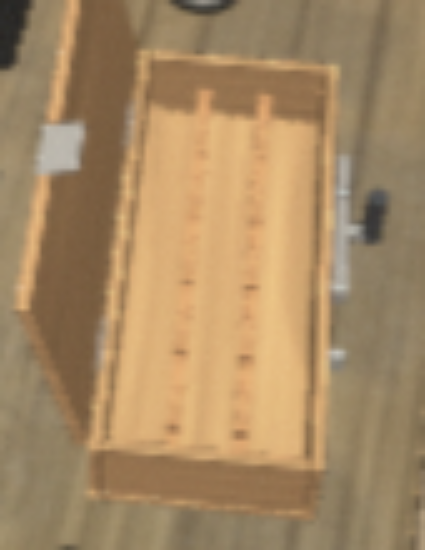

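```bash
cat > go.py <<'E'
import sys
from h import *
# args: x y z yaw triples separated by commas
o=observe();p=o["tool_pos"];r=R.from_euler("xyz",o["tcp_rot"],degrees=True)
print("t",o["time_s"],"tcp",np.round(p,4),np.round(o["tcp_rot"],2),"w",round(o["gripper_width"],4),"q",np.round(o["joint_pos"],0))
for a in sys.argv[1].split(","):
    x,y,z,yaw=map(float,a.split())
    d=r.inv().apply(np.array([x,y,z])-p);v=(r.inv()*R.from_euler("xyz",[180,0,yaw],degrees=True)).as_rotvec()
    print(a,"->"," ".join("%.4f"%k for k in (*d,*v)),"rows",max(np.linalg.norm(d)/.0625,np.degrees(np.linalg.norm(v))/10.7).round(1))
E
python3 go.py ".456 .387 .15 153,.456 .387 .003 153"
```

```text
t 0.1 tcp [0.1614 0.5514 0.2306] [-179.91   -0.    163.68] w 0.0852 q [73. 18. 90. -0. 72. -1.]
.456 .387 .15 153 -> -0.3289 -0.0749 0.0807 -0.0015 0.0001 0.1864 rows 5.5
.456 .387 .003 153 -> -0.3289 -0.0747 0.2277 -0.0015 0.0001 0.1864 rows 6.5
```

>>> send_rows:
  commands: "-0.329 -0.075 0.081 -0.0015 0 0.186;-0.329 -0.075 0.081 -0.0015 0 0.186;-0.329 -0.075 0.081 -0.0015 0 0.186;-0.329 -0.075 0.081 -0.0015 0 0.186;-0.329 -0.075 0.081 -0.0015 0 0.186;-0.329 -0.075 0.081 -0.0015 0 0.186;-0.329 -0.075 0.081 -0.0015 0 0.186;-0.329 -0.075 0.081 -0.0015 0 0.186;-0.329 -0.075 0.13 -0.0015 0 0.186;-0.329 -0.075 0.17 -0.0015 0 0.186;-0.329 -0.075 0.17 -0.0015 0 0.186;-0.329 -0.075 0.17 -0.0015 0 0.186"
  fingers: 0.085

```text
time_s: 1.6
tool_pos: [0.4565, 0.3888, 0.0631]
tcp_rot: [179.8, 0.1, 153.1]
contact_force: [0.3, -0.2, -0.7]
gripper_width: 0.0848
grasp_force: 0.0
```

```bash
python3 go.py ".456 .387 .003 153"
```

```text
t 1.6 tcp [0.4565 0.3888 0.0631] [1.7976e+02 5.0000e-02 1.5310e+02] w 0.0848 q [ 39.  29.  99.   0.  52. -24.]
.456 .387 .003 153 -> -0.0004 -0.0021 0.0600 0.0042 0.0009 0.0017 rows 1.0
```

>>> send_rows:
  commands: "-0.0005 -0.002 0.03 0.004 0 0.002;-0.0005 -0.002 0.058 0.004 0 0.002;-0.0005 -0.002 0.06 0.004 0 0.002;-0.0005 -0.002 0.06 0.004 0 0.002"

```text
time_s: 2.1
tool_pos: [0.4568, 0.3866, 0.0033]
tcp_rot: [180.0, 0.1, 152.9]
contact_force: [-0.2, -0.6, 0.5]
gripper_width: 0.0854
grasp_force: 0.0
```

>>> send_rows:
  commands: "0 0 0 0 0 0;0 0 0 0 0 0;0 0 0 0 0 0;0 0 0 0 0 0;0 0 0 0 0 0;0 0 0 0 0 0"
  fingers: 0.0

```text
time_s: 2.85
tool_pos: [0.4561, 0.3858, 0.002]
tcp_rot: [-179.9, 0.0, 152.9]
contact_force: [-0.9, -0.4, 4.8]
gripper_width: 0.0265
grasp_force: 59.1
```

```bash
python3 go.py ".456 .387 .14 153,.515 .1263 .14 186.5,.515 .1263 .03 186.5"
```

```text
t 2.85 tcp [0.4561 0.3858 0.002 ] [-1.7991e+02  1.0000e-02  1.5291e+02] w 0.0265 q [ 39.  33. 102.  -0.  45. -24.]
.456 .387 .14 153 -> 0.0006 0.0008 -0.1380 -0.0015 0.0002 -0.0015 rows 2.2
.515 .1263 .14 186.5 -> -0.1706 -0.2044 -0.1376 -0.0015 -0.0002 -0.5862 rows 4.8
.515 .1263 .03 186.5 -> -0.1706 -0.2043 -0.0276 -0.0015 -0.0002 -0.5862 rows 4.3
```

>>> send_rows:
  commands: "0 0 -0.06 0 0 0;0 0 -0.12 0 0 0;-0.01 -0.012 -0.138 0 0 -0.05;-0.17 -0.204 -0.138 0 0 -0.586;-0.17 -0.204 -0.138 0 0 -0.586;-0.17 -0.204 -0.138 0 0 -0.586;-0.17 -0.204 -0.138 0 0 -0.586;-0.17 -0.204 -0.138 0 0 -0.586;-0.17 -0.204 -0.138 0 0 -0.586;-0.17 -0.204 -0.138 0 0 -0.586"

```text
time_s: 4.1
tool_pos: [0.5141, 0.1281, 0.1396]
tcp_rot: [-179.9, -0.1, -173.4]
contact_force: [0.7, -0.1, -1.5]
gripper_width: 0.026
grasp_force: 59.5
```

```bash
python3 - <<'E'
from h import *
im,d,W=cloud("side");cv2.imwrite("pics/s1.png",cv2.resize(im[120:350,180:360],None,fx=3,fy=2.6))
E
python3 go.py ".515 .1263 .023 186.5"
```

```text
t 4.15 tcp [0.5142 0.1282 0.1397] [-1.7991e+02 -1.0000e-01 -1.7341e+02] w 0.0261 q [ 13.  19. 103.  -0.  58. -84.]
.515 .1263 .023 186.5 -> -0.0008 -0.0018 0.1167 -0.0015 -0.0017 0.0016 rows 1.9
```

View pics/s1.png

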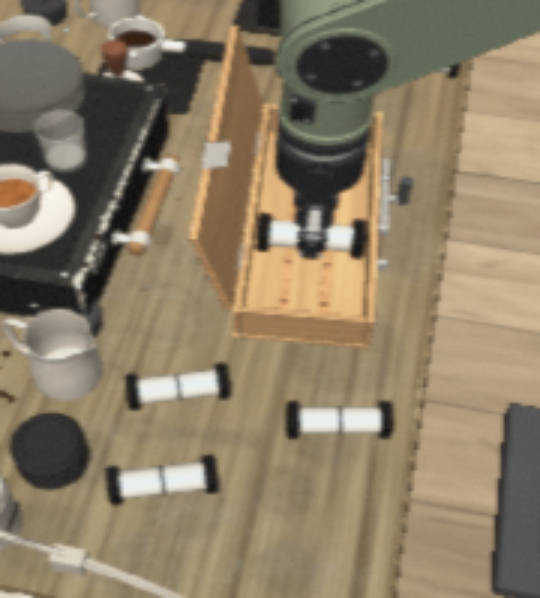

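The tube is held at its middle over groove 5, around (312,236) in the crop. The other three left-hand tubes have not moved. I'll lower it now.

>>> send_rows:
  commands: "-0.001 -0.002 0.05 0 0 0.0015;-0.001 -0.002 0.08 0 0 0.0015;-0.001 -0.002 0.095 0 0 0.0015;-0.001 -0.002 0.1 0 0 0.0015;-0.001 -0.002 0.104 0 0 0.0015;-0.001 -0.002 0.107 0 0 0.0015;-0.001 -0.002 0.11 0 0 0.0015;-0.001 -0.002 0.112 0 0 0.0015;-0.001 -0.002 0.112 0 0 0.0015"

```text
time_s: 5.28
tool_pos: [0.5155, 0.1246, 0.0278]
tcp_rot: [-179.9, -0.1, -173.6]
contact_force: [-0.6, 0.3, -0.9]
gripper_width: 0.0265
grasp_force: 59.5
```

>>> send_rows:
  commands: "0 0 0.002 0 0 0;0 0 0.004 0 0 0;0 0 0.005 0 0 0;0 0 0.005 0 0 0"

```text
time_s: 5.78
tool_pos: [0.5155, 0.1245, 0.0228]
tcp_rot: [-179.9, -0.1, -173.6]
contact_force: [-0.7, -1.3, -0.1]
gripper_width: 0.0262
grasp_force: 59.7
```

>>> send_rows:
  commands: "0 0 0.001 0 0 0;0 0 0.002 0 0 0;0 0 0.002 0 0 0"

```text
time_s: 6.15
tool_pos: [0.5158, 0.1241, 0.022]
tcp_rot: [-179.8, -0.0, -173.6]
contact_force: [-3.2, -3.7, 9.4]
gripper_width: 0.0262
grasp_force: 60.8
```

>>> send_rows:
  commands: "0 0 0 0 0 0;0 0 0 0 0 0;0 0 0 0 0 0;0 0 0 0 0 0"
  fingers: 0.04

```text
time_s: 6.65
tool_pos: [0.5155, 0.1247, 0.0206]
tcp_rot: [-179.9, -0.1, -173.6]
contact_force: [-0.5, -0.2, -0.6]
gripper_width: 0.0396
grasp_force: 0.0
```

>>> send_rows:
  commands: "0 0 -0.03 0 0 0;0 0 -0.08 0 0 0;0 0 -0.14 0 0 0;0 0 -0.14 0 0 0;0 0 -0.14 0 0 0"

```text
time_s: 7.28
tool_pos: [0.5151, 0.1248, 0.1603]
tcp_rot: [-179.9, -0.1, -173.6]
contact_force: [-0.4, -0.0, -0.5]
gripper_width: 0.0399
grasp_force: 0.0
```

```bash
python3 - <<'E'
from fit import *
im,d,W=cloud("side");px=[(366,476),(374,420),(458,440),(500,224)]
for u,v in px: print(*tubefit(W,int(u*.64),int(v*.64)))
a=np.radians(6.46);P=W[100:300,240:330].reshape(-1,3);Pc=np.c_[P[:,0]*np.cos(a)+P[:,1]*np.sin(a)-.526,-P[:,0]*np.sin(a)+P[:,1]*np.cos(a)+.0445,P[:,2]]
c=Pc[(abs(Pc[:,0])<.055)&(abs(Pc[:,1]-.11)<.03)&(Pc[:,2]>.044)&(Pc[:,2]<.058)];print(len(c),c.mean(0),c.max(0),c.min(0))
E
python3 go.py ".455 .2685 .16 193.3,.455 .2685 .007 193.3"
```

```text
[0.6005 0.369 ] [0.6005 0.368 ] [100.  33.] 20.5 344 0.0327
[0.614  0.2642] [0.6138 0.263 ] [100.  31.] 22.3 284 0.0322
[0.4556 0.2686] [0.4558 0.2669] [99. 32.] 13.3 296 0.0321
[ 0.417  -0.3095] [ 0.4243 -0.3117] [52. 30.] 9.9 58 0.0331
232 [0.00298718 0.11253171 0.04905869] [0.05278791 0.12724308 0.05469693] [-0.04593555  0.09356253  0.04407198]
t 7.325 tcp [0.5146 0.1248 0.1595] [-179.88   -0.24 -173.6 ] w 0.0401 q [ 12.  18. 102.  -0.  61. -84.]
.455 .2685 .16 193.3 -> 0.0433 0.1495 -0.0006 -0.0019 -0.0043 -0.1204 rows 2.5
.455 .2685 .007 193.3 -> 0.0426 0.1498 0.1524 -0.0019 -0.0043 -0.1204 rows 3.5
```

>>> send_rows:
  commands: "0.043 0.1495 0 -0.002 -0.004 -0.12;0.043 0.1495 0 -0.002 -0.004 -0.12;0.043 0.1495 0 -0.002 -0.004 -0.12;0.043 0.1495 0 -0.002 -0.004 -0.12;0.043 0.1495 0.06 -0.002 -0.004 -0.12;0.043 0.1495 0.1 -0.002 -0.004 -0.12;0.043 0.1495 0.13 -0.002 -0.004 -0.12;0.043 0.1495 0.15 -0.002 -0.004 -0.12;0.043 0.1495 0.151 -0.002 -0.004 -0.12;0.043 0.1495 0.151 -0.002 -0.004 -0.12"
  fingers: 0.08

```text
time_s: 8.57
tool_pos: [0.4565, 0.2678, 0.0096]
tcp_rot: [-180.0, 0.1, -166.8]
contact_force: [-0.4, -0.3, 0.7]
gripper_width: 0.08
grasp_force: 0.0
```

>>> send_rows:
  commands: "0 0 0.001 0 0 0;0 0 0.001 0 0 0;0 0 0.001 0 0 0;0 0 0.001 0 0 0;0 0 0.001 0 0 0;0 0 0.001 0 0 0"
  fingers: 0.0

```text
time_s: 9.32
tool_pos: [0.4564, 0.2685, 0.0094]
tcp_rot: [180.0, 0.2, -166.7]
contact_force: [-1.0, -1.0, 5.2]
gripper_width: 0.0257
grasp_force: 58.9
```

```bash
python3 go.py ".455 .2685 .145 193.3,.5214 .0696 .145 186.5"
```

```text
t 9.325 tcp [0.4564 0.2685 0.0094] [ 179.99    0.2  -166.71] w 0.0257 q [ 29.  28. 112.  -0.  40. -74.]
.455 .2685 .145 193.3 -> 0.0009 0.0003 -0.1356 0.0002 0.0034 -0.0002 rows 2.2
.5214 .0696 .145 186.5 -> -0.0180 -0.2085 -0.1356 0.0004 0.0034 0.1185 rows 4.0
```

>>> send_rows:
  commands: "0 0 -0.06 0 0 0;0 0 -0.12 0 0 0;-0.018 -0.2085 -0.136 0 0.0034 0.1185;-0.018 -0.2085 -0.136 0 0.0034 0.1185;-0.018 -0.2085 -0.136 0 0.0034 0.1185;-0.018 -0.2085 -0.136 0 0.0034 0.1185;-0.018 -0.2085 -0.136 0 0.0034 0.1185;-0.018 -0.2085 -0.136 0 0.0034 0.1185"

```text
time_s: 10.32
tool_pos: [0.5206, 0.0702, 0.1443]
tcp_rot: [180.0, -0.1, -173.5]
contact_force: [0.5, 0.4, -0.6]
gripper_width: 0.0259
grasp_force: 59.6
```

```bash
python3 go.py ".5214 .0696 .030 186.5"
```

```text
t 10.325 tcp [0.5206 0.0702 0.1443] [ 1.7997e+02 -1.1000e-01 -1.7350e+02] w 0.0259 q [  6.  18. 104.   0.  58. -90.]
.5214 .0696 .030 186.5 -> -0.0009 -0.0007 0.1143 0.0006 -0.0019 -0.0000 rows 1.8
```

>>> send_rows:
  commands: "-0.001 -0.0007 0.05 0 -0.002 0;-0.001 -0.0007 0.08 0 -0.002 0;-0.001 -0.0007 0.095 0 -0.002 0;-0.001 -0.0007 0.1 0 -0.002 0;-0.001 -0.0007 0.104 0 -0.002 0;-0.001 -0.0007 0.108 0 -0.002 0;-0.001 -0.0007 0.111 0 -0.002 0;-0.001 -0.0007 0.113 0 -0.002 0;-0.001 -0.0007 0.115 0 -0.002 0;-0.001 -0.0007 0.115 0 -0.002 0"

```text
time_s: 11.58
tool_pos: [0.5223, 0.0687, 0.0298]
tcp_rot: [-180.0, 0.1, -173.5]
contact_force: [-0.1, -1.2, -0.7]
gripper_width: 0.0262
grasp_force: 59.9
```

>>> send_rows:
  commands: "0 0 0.001 0 0 0;0 0 0.0015 0 0 0;0 0 0.0015 0 0 0"

```text
time_s: 11.95
tool_pos: [0.5225, 0.0685, 0.0294]
tcp_rot: [-180.0, 0.1, -173.5]
contact_force: [-1.9, -4.4, 8.7]
gripper_width: 0.0254
grasp_force: 60.8
```

>>> send_rows:
  commands: "0 0 0 0 0 0;0 0 0 0 0 0;0 0 0 0 0 0;0 0 0 0 0 0"
  fingers: 0.04

```text
time_s: 12.45
tool_pos: [0.5221, 0.069, 0.0279]
tcp_rot: [180.0, 0.0, -173.5]
contact_force: [0.4, 0.0, 0.7]
gripper_width: 0.0401
grasp_force: 0.0
```

>>> send_rows:
  commands: "0 0 -0.03 0 0 0;0 0 -0.08 0 0 0;0 0 -0.13 0 0 0;0 0 -0.13 0 0 0;0 0 -0.13 0 0 0"

```text
time_s: 13.08
tool_pos: [0.5214, 0.0689, 0.1575]
tcp_rot: [180.0, -0.0, -173.5]
contact_force: [-1.0, -0.2, 0.0]
gripper_width: 0.04
grasp_force: 0.0
```

```bash
python3 go.py ".50 .22 .16 195,.6132 .264 .16 202,.6132 .264 .007 202"
```

```text
t 13.075 tcp [0.5214 0.0689 0.1575] [ 1.7999e+02 -1.0000e-02 -1.7351e+02] w 0.04 q [  6.  17. 102.   0.  60. -90.]
.50 .22 .16 195 -> 0.0041 0.1525 -0.0025 0.0002 -0.0001 -0.1486 rows 2.4
.6132 .264 .16 202 -> -0.1133 0.1835 -0.0025 0.0002 -0.0001 -0.2707 rows 3.5
.6132 .264 .007 202 -> -0.1133 0.1834 0.1505 0.0002 -0.0001 -0.2707 rows 4.2
```

>>> send_rows:
  commands: "0.004 0.1525 -0.0025 0 0 -0.15;0.004 0.1525 -0.0025 0 0 -0.15;0.004 0.1525 -0.0025 0 0 -0.15;-0.1133 0.1835 -0.0025 0 0 -0.27;-0.1133 0.1835 -0.0025 0 0 -0.27;-0.1133 0.1835 -0.0025 0 0 -0.27;-0.1133 0.1835 0.05 0 0 -0.27;-0.1133 0.1835 0.1 0 0 -0.27;-0.1133 0.1835 0.13 0 0 -0.27;-0.1133 0.1835 0.148 0 0 -0.27;-0.1133 0.1835 0.15 0 0 -0.27;-0.1133 0.1835 0.15 0 0 -0.27"
  fingers: 0.08

```text
time_s: 14.58
tool_pos: [0.6145, 0.2643, 0.0093]
tcp_rot: [-180.0, 0.2, -158.0]
contact_force: [0.2, -0.4, 0.4]
gripper_width: 0.0798
grasp_force: 0.0
```

>>> send_rows:
  commands: "0 0 0 0 0 0;0 0 0 0 0 0;0 0 0 0 0 0;0 0 0 0 0 0;0 0 0 0 0 0;0 0 0 0 0 0"
  fingers: 0.0

```text
time_s: 15.32
tool_pos: [0.6144, 0.2642, 0.0092]
tcp_rot: [-180.0, 0.1, -158.0]
contact_force: [-0.4, -1.1, 6.4]
gripper_width: 0.0261
grasp_force: 59.5
```

```bash
python3 go.py ".6132 .264 .145 202,.50 .22 .145 195,.5277 .0132 .145 186.5"
```

```text
t 15.325 tcp [0.6144 0.2642 0.0092] [-1.7999e+02  1.3000e-01 -1.5804e+02] w 0.0261 q [ 22.  37.  92.  -0.  51. -90.]
.6132 .264 .145 202 -> 0.0009 0.0002 -0.1358 -0.0002 0.0023 -0.0007 rows 2.2
.50 .22 .145 195 -> 0.1223 0.0017 -0.1361 -0.0001 0.0023 0.1215 rows 2.9
.5277 .0132 .145 186.5 -> 0.1740 -0.2004 -0.1361 0.0001 0.0023 0.2698 rows 4.8
```

>>> send_rows:
  commands: "0 0 -0.06 0 0 0;0 0 -0.12 0 0 0;0.02 0 -0.136 0 0.002 0.02;0.122 0.0017 -0.136 0 0.002 0.12;0.122 0.0017 -0.136 0 0.002 0.12;0.174 -0.2 -0.136 0 0.0023 0.27;0.174 -0.2 -0.136 0 0.0023 0.27;0.174 -0.2 -0.136 0 0.0023 0.27;0.174 -0.2 -0.136 0 0.0023 0.27;0.174 -0.2 -0.136 0 0.0023 0.27;0.174 -0.2 -0.136 0 0.0023 0.27"

```text
time_s: 16.7
tool_pos: [0.527, 0.0141, 0.1438]
tcp_rot: [180.0, -0.1, -173.5]
contact_force: [1.4, 0.8, -1.4]
gripper_width: 0.0257
grasp_force: 59.5
```

```bash
python3 go.py ".5277 .0132 .030 186.5"
```

```text
t 16.7 tcp [0.527  0.0141 0.1438] [ 1.7998e+02 -1.1000e-01 -1.7350e+02] w 0.0257 q [  0.  18. 103.   0.  58. -96.]
.5277 .0132 .030 186.5 -> -0.0008 -0.0011 0.1138 0.0003 -0.0019 -0.0000 rows 1.8
```

>>> send_rows:
  commands: "-0.001 -0.001 0.05 0 -0.002 0;-0.001 -0.001 0.08 0 -0.002 0;-0.001 -0.001 0.095 0 -0.002 0;-0.001 -0.001 0.1 0 -0.002 0;-0.001 -0.001 0.104 0 -0.002 0;-0.001 -0.001 0.108 0 -0.002 0;-0.001 -0.001 0.111 0 -0.002 0;-0.001 -0.001 0.113 0 -0.002 0;-0.001 -0.001 0.115 0 -0.002 0;-0.001 -0.001 0.115 0 -0.002 0"

```text
time_s: 17.95
tool_pos: [0.5283, 0.0125, 0.0292]
tcp_rot: [-180.0, 0.1, -173.5]
contact_force: [-0.1, -0.7, -0.4]
gripper_width: 0.0256
grasp_force: 59.8
```

>>> send_rows:
  commands: "0 0 0.001 0 0 0;0 0 0.0015 0 0 0;0 0 0.0015 0 0 0"

```text
time_s: 18.32
tool_pos: [0.5284, 0.0126, 0.029]
tcp_rot: [-180.0, 0.1, -173.5]
contact_force: [-3.5, -0.1, 11.6]
gripper_width: 0.0258
grasp_force: 60.6
```

Seated. Next I'll release it, raise the arm and re-check where the remaining tubes lie.

>>> send_rows:
  commands: "0 0 0 0 0 0;0 0 0 0 0 0;0 0 0 0 0 0;0 0 0 0 0 0"
  fingers: 0.04

```text
time_s: 18.82
tool_pos: [0.5282, 0.0126, 0.0274]
tcp_rot: [-180.0, 0.0, -173.5]
contact_force: [-0.1, -0.5, -0.1]
gripper_width: 0.0399
grasp_force: 0.0
```

>>> send_rows:
  commands: "0 0 -0.03 0 0 0;0 0 -0.08 0 0 0;0 0 -0.13 0 0 0;0 0 -0.13 0 0 0;0 0 -0.13 0 0 0"

```text
time_s: 19.45
tool_pos: [0.5275, 0.0126, 0.157]
tcp_rot: [-180.0, -0.0, -173.5]
contact_force: [-0.2, -0.7, 0.6]
gripper_width: 0.0401
grasp_force: 0.0
```

```bash
python3 - <<'E'
from fit import *
im,d,W=cloud("side");print(*tubefit(W,int(366*.64),int(476*.64)))
im,d,W=cloud("top");print(*tubefit(W,int(246*.64),int(282*.64)));print(*tubefit(W,int(570*.64),int(361*.64)))
E
python3 go.py ".50 .22 .16 195,.60 .369 .16 200.6,.60 .369 .007 200.6"
```

```text
[0.6009 0.3692] [0.6007 0.3677] [100.  32.] 20.5 341 0.0326
[0.5995 0.3691] [0.599 0.37 ] [100.  31.] 20.6 234 0.0336
[ 0.4441 -0.3082] [ 0.4447 -0.3088] [98. 33.] 3.9 250 0.0336
t 19.55 tcp [0.527  0.0126 0.156 ] [ 1.7999e+02 -1.5000e-01 -1.7351e+02] w 0.0399 q [  0.  18. 102.  -0.  60. -96.]
.50 .22 .16 195 -> 0.0034 0.2091 -0.0040 0.0004 -0.0027 -0.1486 rows 3.3
.60 .369 .16 200.6 -> -0.1128 0.3459 -0.0043 0.0005 -0.0026 -0.2463 rows 5.8
.60 .369 .007 200.6 -> -0.1132 0.3459 0.1487 0.0005 -0.0026 -0.2463 rows 6.3
```

>>> send_rows:
  commands: "0.0034 0.209 -0.004 0 -0.002 -0.15;0.0034 0.209 -0.004 0 -0.002 -0.15;0.0034 0.209 -0.004 0 -0.002 -0.15;0.0034 0.209 -0.004 0 -0.002 -0.15;-0.113 0.346 -0.004 0 -0.0026 -0.246;-0.113 0.346 -0.004 0 -0.0026 -0.246;-0.113 0.346 -0.004 0 -0.0026 -0.246;-0.113 0.346 -0.004 0 -0.0026 -0.246;-0.113 0.346 0.05 0 -0.0026 -0.246;-0.113 0.346 0.1 0 -0.0026 -0.246;-0.113 0.346 0.12 0 -0.0026 -0.246;-0.113 0.346 0.12 0 -0.0026 -0.246"
  fingers: 0.08

```text
time_s: 21.05
tool_pos: [0.5992, 0.3671, 0.0344]
tcp_rot: [-179.9, -0.2, -159.4]
contact_force: [0.7, -0.2, 1.2]
gripper_width: 0.0799
grasp_force: 0.0
```

```bash
python3 go.py ".60 .369 .009 200.6"
```

```text
t 21.05 tcp [0.5992 0.3671 0.0344] [-179.88   -0.23 -159.45] w 0.0799 q [ 31.  39.  85.  -0.  57. -80.]
.60 .369 .009 200.6 -> -0.0015 0.0015 0.0254 -0.0021 -0.0040 -0.0008 rows 0.4
```

>>> send_rows:
  commands: "-0.0015 0.0015 0.015 -0.002 -0.004 0;-0.0015 0.0015 0.025 -0.002 -0.004 0;-0.0015 0.0015 0.025 -0.002 -0.004 0"

```text
time_s: 21.42
tool_pos: [0.6019, 0.3708, 0.0119]
tcp_rot: [179.9, 0.3, -159.4]
contact_force: [-0.4, 1.2, 0.3]
gripper_width: 0.0798
grasp_force: 0.0
```

>>> send_rows:
  commands: "0 0 0 0 0 0;0 0 0 0 0 0;0 0 0 0 0 0;0 0 0 0 0 0;0 0 0 0 0 0;0 0 0 0 0 0"
  fingers: 0.0

```text
time_s: 22.18
tool_pos: [0.6028, 0.3713, 0.0135]
tcp_rot: [179.9, 0.5, -159.4]
contact_force: [-0.9, -1.3, 5.7]
gripper_width: 0.0252
grasp_force: 59.5
```

```bash
python3 go.py ".60 .369 .145 200.6,.50 .22 .145 195,.534 -.0425 .145 186.5"
```

```text
t 22.175 tcp [0.6028 0.3713 0.0135] [ 179.91    0.49 -159.42] w 0.0252 q [ 31.  40.  85.  -0.  54. -80.]
.60 .369 .145 200.6 -> 0.0023 -0.0010 -0.1315 0.0015 0.0086 -0.0003 rows 2.1
.50 .22 .145 195 -> 0.1483 -0.1053 -0.1330 0.0019 0.0085 0.0974 rows 3.6
.534 -.0425 .145 186.5 -> 0.2087 -0.3630 -0.1339 0.0026 0.0084 0.2458 rows 7.0
```

>>> send_rows:
  commands: "0 0 0 0 0 0;0 0 0 0 0 0;0.002 -0.001 0.004 0.0015 0.0086 0;0.002 -0.001 0.006 0.0015 0.0086 0;0.002 -0.001 0.006 0.0015 0.0086 0;0.002 -0.001 0.006 0.0015 0.0086 0"
  fingers: 0.06

```text
time_s: 22.92
tool_pos: [0.6009, 0.3695, 0.0065]
tcp_rot: [-180.0, -0.1, -159.4]
contact_force: [-0.0, -0.3, 0.2]
gripper_width: 0.0599
grasp_force: 0.0
```

>>> send_rows:
  commands: "0 0 0 0 0 0;0 0 0 0 0 0;0 0 0 0 0 0;0 0 0 0 0 0;0 0 0 0 0 0;0 0 0 0 0 0"
  fingers: 0.0

```text
time_s: 23.68
tool_pos: [0.6011, 0.3696, 0.007]
tcp_rot: [-180.0, -0.0, -159.4]
contact_force: [-0.1, -0.8, 4.1]
gripper_width: 0.0258
grasp_force: 59.4
```

```bash
python3 go.py ".60 .369 .145 200.6,.50 .22 .145 195,.534 -.0425 .145 186.5"
```

```text
t 23.675 tcp [0.6011 0.3696 0.007 ] [-1.8000e+02 -3.0000e-02 -1.5942e+02] w 0.0258 q [ 31.  40.  86.   0.  54. -80.]
.60 .369 .145 200.6 -> 0.0014 -0.0002 -0.1380 -0.0001 -0.0006 -0.0003 rows 2.2
.50 .22 .145 195 -> 0.1474 -0.1045 -0.1379 -0.0001 -0.0006 0.0974 rows 3.6
.534 -.0425 .145 186.5 -> 0.2078 -0.3622 -0.1378 -0.0001 -0.0006 0.2458 rows 7.0
```

>>> send_rows:
  commands: "0 0 -0.06 0 0 0;0 0 -0.12 0 0 0;0.02 -0.015 -0.138 0 0 0.02;0.147 -0.104 -0.138 0 0 0.1;0.147 -0.104 -0.138 0 0 0.1;0.147 -0.104 -0.138 0 0 0.1;0.208 -0.362 -0.138 0 0 0.246;0.208 -0.362 -0.138 0 0 0.246;0.208 -0.362 -0.138 0 0 0.246;0.208 -0.362 -0.138 0 0 0.246;0.208 -0.362 -0.138 0 0 0.246;0.208 -0.362 -0.138 0 0 0.246"

```text
time_s: 25.18
tool_pos: [0.5332, -0.0428, 0.1444]
tcp_rot: [180.0, -0.1, -173.6]
contact_force: [-1.0, 1.5, -0.9]
gripper_width: 0.026
grasp_force: 59.3
```

>>> send_rows:
  commands: "0 0 0 0 0 0;0 0 0 0 0 0;0 0 0 0 0 0"

```text
time_s: 25.55
tool_pos: [0.5335, -0.0414, 0.145]
tcp_rot: [-180.0, -0.1, -173.4]
contact_force: [-0.2, 0.2, -0.7]
gripper_width: 0.0259
grasp_force: 59.3
```

```bash
python3 go.py ".534 -.0425 .027 186.5"
```

```text
t 25.55 tcp [ 0.5335 -0.0414  0.145 ] [-1.7998e+02 -7.0000e-02 -1.7341e+02] w 0.0259 q [  -6.   19.  102.   -0.   59. -102.]
.534 -.0425 .027 186.5 -> -0.0005 -0.0011 0.1180 -0.0004 -0.0013 0.0015 rows 1.9
```

>>> send_rows:
  commands: "-0.0005 -0.001 0.05 0 -0.001 0.0015;-0.0005 -0.001 0.08 0 -0.001 0.0015;-0.0005 -0.001 0.095 0 -0.001 0.0015;-0.0005 -0.001 0.103 0 -0.001 0.0015;-0.0005 -0.001 0.107 0 -0.001 0.0015;-0.0005 -0.001 0.111 0 -0.001 0.0015;-0.0005 -0.001 0.114 0 -0.001 0.0015;-0.0005 -0.001 0.116 0 -0.001 0.0015;-0.0005 -0.001 0.118 0 -0.001 0.0015;-0.0005 -0.001 0.118 0 -0.001 0.0015"

```text
time_s: 26.8
tool_pos: [0.5342, -0.0433, 0.0271]
tcp_rot: [-180.0, 0.0, -173.6]
contact_force: [0.8, 0.6, 0.3]
gripper_width: 0.026
grasp_force: 59.6
```

>>> send_rows:
  commands: "0 0 0.001 0 0 0;0 0 0.0015 0 0 0;0 0 0.0015 0 0 0"

```text
time_s: 27.18
tool_pos: [0.5343, -0.0432, 0.0269]
tcp_rot: [-180.0, 0.0, -173.6]
contact_force: [-2.8, 1.9, 10.7]
gripper_width: 0.0263
grasp_force: 60.5
```

>>> send_rows:
  commands: "0 0 0 0 0 0;0 0 0 0 0 0;0 0 0 0 0 0;0 0 0 0 0 0"
  fingers: 0.04

```text
time_s: 27.68
tool_pos: [0.534, -0.0435, 0.0253]
tcp_rot: [-180.0, -0.0, -173.6]
contact_force: [-0.9, 0.7, -0.3]
gripper_width: 0.0402
grasp_force: 0.0
```

>>> send_rows:
  commands: "0 0 -0.03 0 0 0;0 0 -0.08 0 0 0;0 0 -0.13 0 0 0;0 0 -0.13 0 0 0;0 0 -0.13 0 0 0"

```text
time_s: 28.3
tool_pos: [0.5334, -0.0434, 0.1548]
tcp_rot: [-180.0, -0.1, -173.6]
contact_force: [-0.6, 0.8, -0.3]
gripper_width: 0.0399
grasp_force: 0.0
```

```bash
python3 - <<'E'
from fit import *
im,d,W=cloud("top");print(*tubefit(W,int(570*.64),int(361*.64)))
im,d,W=cloud("side");print(*tubefit(W,int(500*.64),int(224*.64)))
E
python3 go.py ".4445 -.3083 .16 184,.4445 -.3083 .008 184"
```

```text
[ 0.4449 -0.3083] [ 0.4448 -0.309 ] [98. 33.] 4.5 239 0.0331
[ 0.4454 -0.3079] [ 0.4472 -0.3084] [98. 30.] 4.8 126 0.0323
t 28.4 tcp [ 0.533  -0.0433  0.1538] [ 179.99   -0.21 -173.6 ] w 0.0402 q [  -6.   18.  101.   -0.   60. -102.]
.4445 -.3083 .16 184 -> 0.1175 -0.2535 -0.0058 0.0001 -0.0036 0.0419 rows 4.5
.4445 -.3083 .008 184 -> 0.1169 -0.2535 0.1462 0.0001 -0.0036 0.0419 rows 5.0
```

>>> send_rows:
  commands: "0.1175 -0.2535 -0.006 0 -0.0036 0.042;0.1175 -0.2535 -0.006 0 -0.0036 0.042;0.1175 -0.2535 -0.006 0 -0.0036 0.042;0.1175 -0.2535 -0.006 0 -0.0036 0.042;0.1175 -0.2535 -0.006 0 -0.0036 0.042;0.1175 -0.2535 -0.006 0 -0.0036 0.042;0.117 -0.2535 0.05 0 -0.0036 0.042;0.117 -0.2535 0.1 0 -0.0036 0.042;0.117 -0.2535 0.13 0 -0.0036 0.042;0.117 -0.2535 0.144 0 -0.0036 0.042;0.117 -0.2535 0.146 0 -0.0036 0.042;0.117 -0.2535 0.146 0 -0.0036 0.042"
  fingers: 0.08

```text
time_s: 29.9
tool_pos: [0.4469, -0.3086, 0.0105]
tcp_rot: [-179.9, 0.3, -176.0]
contact_force: [0.4, 0.4, 0.1]
gripper_width: 0.0798
grasp_force: 0.0
```

>>> send_rows:
  commands: "0 0 0 0 0 0;0 0 0 0 0 0;0 0 0 0 0 0;0 0 0 0 0 0;0 0 0 0 0 0;0 0 0 0 0 0"
  fingers: 0.0

```text
time_s: 30.65
tool_pos: [0.4464, -0.3089, 0.0105]
tcp_rot: [-179.9, 0.3, -176.0]
contact_force: [-0.9, -0.2, 5.4]
gripper_width: 0.026
grasp_force: 58.8
```

```bash
python3 go.py ".4445 -.3083 .145 184,.5403 -.0980 .145 186.5"
```

```text
t 30.65 tcp [ 0.4464 -0.3089  0.0105] [-179.91    0.26 -176.01] w 0.026 q [ -36.   29.  110.    0.   41. -130.]
.4445 -.3083 .145 184 -> 0.0013 0.0005 -0.1345 -0.0015 0.0045 -0.0001 rows 2.2
.5403 -.0980 .145 186.5 -> -0.1089 0.2036 -0.1343 -0.0016 0.0045 -0.0437 rows 4.3
```

Seat TCP comes out at about 0.036 − 0.0055 = 0.0305.

>>> send_rows:
  commands: "0 0 -0.06 0 0 0;0 0 -0.12 0 0 0;-0.109 0.2035 -0.134 -0.0015 0.0045 -0.044;-0.109 0.2035 -0.134 -0.0015 0.0045 -0.044;-0.109 0.2035 -0.134 -0.0015 0.0045 -0.044;-0.109 0.2035 -0.134 -0.0015 0.0045 -0.044;-0.109 0.2035 -0.134 -0.0015 0.0045 -0.044;-0.109 0.2035 -0.134 -0.0015 0.0045 -0.044;-0.109 0.2035 -0.134 -0.0015 0.0045 -0.044"

```text
time_s: 31.78
tool_pos: [0.5395, -0.0989, 0.1437]
tcp_rot: [179.9, -0.1, -173.6]
contact_force: [-0.6, -0.5, -1.1]
gripper_width: 0.0257
grasp_force: 59.4
```

```bash
python3 go.py ".5403 -.0983 .031 186.5"
```

```text
t 31.775 tcp [ 0.5395 -0.0989  0.1437] [ 1.7995e+02 -1.0000e-01 -1.7358e+02] w 0.0257 q [ -12.   20.  101.    0.   59. -108.]
.5403 -.0983 .031 186.5 -> -0.0010 0.0004 0.1127 0.0010 -0.0018 -0.0014 rows 1.8
```

>>> send_rows:
  commands: "-0.001 0.0004 0.05 0.001 -0.002 -0.0014;-0.001 0.0004 0.08 0.001 -0.002 -0.0014;-0.001 0.0004 0.092 0.001 -0.002 -0.0014;-0.001 0.0004 0.098 0.001 -0.002 -0.0014;-0.001 0.0004 0.102 0.001 -0.002 -0.0014;-0.001 0.0004 0.106 0.001 -0.002 -0.0014;-0.001 0.0004 0.109 0.001 -0.002 -0.0014;-0.001 0.0004 0.111 0.001 -0.002 -0.0014;-0.001 0.0004 0.113 0.001 -0.002 -0.0014;-0.001 0.0004 0.113 0.001 -0.002 -0.0014"

```text
time_s: 33.02
tool_pos: [0.5414, -0.0977, 0.0314]
tcp_rot: [-179.9, 0.1, -173.4]
contact_force: [-0.9, -2.3, 3.8]
gripper_width: 0.0256
grasp_force: 60.0
```

>>> send_rows:
  commands: "0 0 0.001 0 0 0;0 0 0.0015 0 0 0;0 0 0.0015 0 0 0"

```text
time_s: 33.4
tool_pos: [0.5416, -0.0981, 0.0308]
tcp_rot: [-179.9, 0.2, -173.4]
contact_force: [-3.9, -3.5, 10.5]
gripper_width: 0.0259
grasp_force: 60.6
```

>>> send_rows:
  commands: "0 0 0 0 0 0;0 0 0 0 0 0;0 0 0 0 0 0;0 0 0 0 0 0"
  fingers: 0.04

```text
time_s: 33.9
tool_pos: [0.5409, -0.0971, 0.0291]
tcp_rot: [180.0, 0.0, -173.4]
contact_force: [0.1, 0.5, 0.2]
gripper_width: 0.0403
grasp_force: 0.0
```

>>> send_rows:
  commands: "0 0 -0.03 0 0 0;0 0 -0.08 0 0 0;0 0 -0.14 0 0 0;0.06 0 -0.2 0 0 0;0.12 0 -0.24 0 0 0;0.16 0 -0.24 0 0 0;0.18 0 -0.24 0 0 0;0.18 0 -0.24 0 0 0;0.18 0 -0.24 0 0 0"
  fingers: 0.0

```text
time_s: 35.02
tool_pos: [0.3627, -0.118, 0.2692]
tcp_rot: [-180.0, 0.1, -173.4]
contact_force: [0.3, 0.5, -0.6]
gripper_width: 0.0001
grasp_force: 0.0
```

```bash
python3 - <<'E'
from fit import *
im,d,W=cloud("side");a=np.radians(6.46)
P=W.reshape(-1,3);Pc=np.c_[P[:,0]*np.cos(a)+P[:,1]*np.sin(a)-.526,-P[:,0]*np.sin(a)+P[:,1]*np.cos(a)+.0445,P[:,2]]
for n in range(-2,3):
    c=Pc[(abs(Pc[:,0])<.06)&(abs(Pc[:,1]-n*.056)<.026)&(Pc[:,2]>.044)&(Pc[:,2]<.07)]
    if len(c):print(n,len(c),np.round(c.mean(0),4),np.round(np.percentile(c,[2,98],0),4).tolist())
cv2.imwrite("pics/s2.png",cv2.resize(im[130:280,220:350],None,fx=4,fy=4))
E
python3 go.py ".5 0 .2 186.5"
```

```text
-2 161 [ 0.0009 -0.1102  0.0492] [[-0.0464, -0.1249, 0.0446], [0.049, -0.097, 0.0537]]
-1 181 [-0.001  -0.0547  0.0491] [[-0.048, -0.0696, 0.0445], [0.0476, -0.0418, 0.0542]]
0 198 [-0.0001  0.0011  0.0492] [[-0.0498, -0.0138, 0.0446], [0.0479, 0.0145, 0.054]]
1 216 [-0.0002  0.0568  0.049 ] [[-0.0486, 0.0414, 0.0443], [0.049, 0.0698, 0.0532]]
2 236 [0.003  0.1129 0.0492] [[-0.0448, 0.0976, 0.0444], [0.0509, 0.1257, 0.0543]]
t 35.075 tcp [ 0.3629 -0.1179  0.269 ] [ 1.7999e+02  5.0000e-02 -1.7338e+02] w 0.0001 q [ -20.   -1.  108.    0.   73. -116.]
.5 0 .2 186.5 -> -0.1497 0.1013 0.0692 0.0002 0.0009 0.0020 rows 3.1
```

View pics/s2.png

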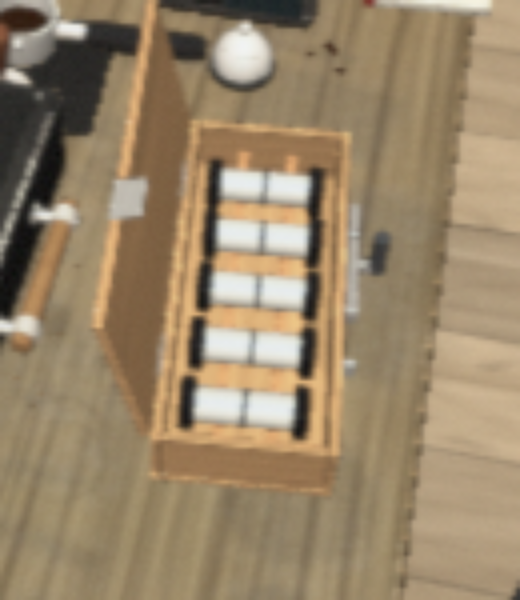

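All five tubes sit in their grooves, at heights consistent with being seated. Next I'll check the space behind the lid.

```bash
python3 - <<'E'
from h import *
a=np.radians(6.46)
for n in("top","side"):
    W=np.load("pics/%s0.npz"%n)["W"];P=W.reshape(-1,3)
    Pc=np.c_[P[:,0]*np.cos(a)+P[:,1]*np.sin(a),-P[:,0]*np.sin(a)+P[:,1]*np.cos(a)+.0445,P[:,2]]
    for x in np.arange(.62,.86,.02):
        c=Pc[(abs(Pc[:,0]-x)<.01)&(abs(Pc[:,1])<.09)]
        if len(c):print(n,round(x,2),len(c),round(c[:,2].max(),3))
E
python3 go.py ".50 .01 .285 186.5,.6658 .0306 .285 186.5,.6658 .0306 .165 186.5"
```

```text
top 0.62 598 0.207
top 0.64 58 0.201
top 0.66 173 0.007
top 0.68 380 0.069
top 0.7 327 0.092
top 0.72 544 0.107
top 0.74 421 0.108
top 0.76 412 0.164
top 0.78 377 0.163
top 0.8 483 0.165
top 0.82 338 0.163
top 0.84 387 0.163
side 0.62 425 0.204
side 0.64 105 0.2
side 0.66 188 0.005
side 0.68 308 0.065
side 0.7 313 0.067
side 0.72 516 0.105
side 0.74 329 0.104
side 0.76 345 0.162
side 0.78 337 0.163
side 0.8 345 0.162
side 0.82 239 0.162
side 0.84 290 0.161
t 35.075 tcp [ 0.3629 -0.1179  0.269 ] [ 1.7999e+02  5.0000e-02 -1.7338e+02] w 0.0001 q [ -20.   -1.  108.    0.   73. -116.]
.50 .01 .285 186.5 -> -0.1510 0.1112 -0.0158 0.0002 0.0009 0.0020 rows 3.0
.6658 .0306 .285 186.5 -> -0.3180 0.1126 -0.0157 0.0002 0.0009 0.0020 rows 5.4
.6658 .0306 .165 186.5 -> -0.3179 0.1126 0.1043 0.0002 0.0009 0.0020 rows 5.6
```

Clear down to z 0.165.

>>> send_rows:
  commands: "-0.151 0.111 -0.016 0 0 0.002;-0.151 0.111 -0.016 0 0 0.002;-0.151 0.111 -0.016 0 0 0.002;-0.151 0.111 -0.016 0 0 0.002;-0.318 0.1126 -0.016 0 0.001 0.002;-0.318 0.1126 -0.016 0 0.001 0.002;-0.318 0.1126 -0.016 0 0.001 0.002;-0.318 0.1126 -0.016 0 0.001 0.002;-0.318 0.1126 -0.016 0 0.001 0.002"

```text
time_s: 36.2
tool_pos: [0.6641, 0.03, 0.2846]
tcp_rot: [-180.0, -0.2, -173.5]
contact_force: [0.3, 1.0, 0.1]
gripper_width: 0.0001
grasp_force: 0.0
```

```bash
python3 go.py ".6658 .0306 .165 186.5"
```

```text
t 36.2 tcp [0.6641 0.03   0.2846] [-1.8000e+02 -1.6000e-01 -1.7353e+02] w 0.0001 q [  2.  25.  71.  -0.  84. -95.]
.6658 .0306 .165 186.5 -> -0.0021 0.0004 0.1196 -0.0001 -0.0028 -0.0006 rows 1.9
```

>>> send_rows:
  commands: "-0.002 0 0.04 0 -0.003 0;-0.002 0 0.08 0 -0.003 0;-0.002 0 0.11 0 -0.003 0;-0.002 0 0.12 0 -0.003 0;-0.002 0 0.12 0 -0.003 0;-0.002 0 0.12 0 -0.003 0"

```text
time_s: 36.95
tool_pos: [0.6676, 0.0307, 0.1675]
tcp_rot: [-180.0, 0.4, -173.5]
contact_force: [0.4, 0.2, 0.6]
gripper_width: 0.0001
grasp_force: 0.0
```

>>> send_rows:
  commands: "0.01 0 0 0 0 0;0.02 0 0 0 0 0;0.028 0 0 0 0 0;0.035 0 0 0 0 0;0.042 0 0 0 0 0;0.049 0 0 0 0 0;0.049 0 0 0 0 0;0.049 0 0 0 0 0"

```text
time_s: 37.95
tool_pos: [0.6184, 0.0252, 0.1654]
tcp_rot: [-180.0, 0.2, -173.5]
contact_force: [0.0, 0.8, 0.5]
gripper_width: -0.0001
grasp_force: 0.1
```

```bash
python3 - <<'E'
from h import *
im,d,W=cloud("side");cv2.imwrite("pics/s3.png",cv2.resize(im[100:300,200:370],None,fx=3,fy=3))
a=np.radians(6.46);P=W.reshape(-1,3);Pc=np.c_[P[:,0]*np.cos(a)+P[:,1]*np.sin(a),-P[:,0]*np.sin(a)+P[:,1]*np.cos(a)+.0445,P[:,2]]
for z in(.1,.14,.18):
    c=Pc[(abs(Pc[:,2]-z)<.01)&(abs(Pc[:,1]-.1)<.04)&(Pc[:,0]>.45)&(Pc[:,0]<.66)];print(z,len(c),np.median(c[:,0]) if len(c) else 0)
E
python3 go.py ".6 .03 .165 186.5"
```

```text
0.1 18 0.596417977665227
0.14 17 0.5977785193605253
0.18 20 0.5991531498326017
t 38.0 tcp [0.6184 0.0252 0.1653] [-180.      0.18 -173.52] w -0.0003 q [  1.  25.  89.   0.  66. -95.]
.6 .03 .165 186.5 -> 0.0178 0.0068 0.0003 -0.0000 0.0031 -0.0003 rows 0.3
```

View pics/s3.png

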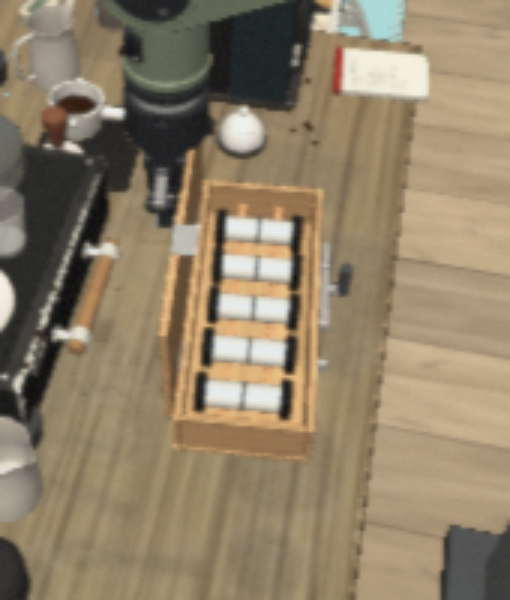

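The lid is almost upright, with the fingers behind it. I'll nudge it on a little, then draw back.

>>> send_rows:
  commands: "0.006 0 0 0 0 0;0.012 0 0 0 0 0;0.018 0 0 0 0 0;0.024 0 0 0 0 0;0.027 0 0 0 0 0;0.015 0 0 0 0 0;0.005 0 -0.02 0 0 0;0 0 -0.04 0 0 0;0 0 -0.06 0 0 0;0 0 -0.08 0 0 0;0 0 -0.1 0 0 0;0 0 -0.12 0 0 0"

```text
time_s: 39.5
tool_pos: [0.6189, 0.0253, 0.286]
tcp_rot: [-180.0, 0.2, -173.5]
contact_force: [0.6, -0.3, -0.2]
gripper_width: 0.0
grasp_force: 0.0
```

```bash
python3 - <<'E'
from h import *
im,d,W=cloud("side");cv2.imwrite("pics/s4.png",cv2.resize(im[100:300,200:370],None,fx=3,fy=3))
a=np.radians(6.46);P=W.reshape(-1,3);Pc=np.c_[P[:,0]*np.cos(a)+P[:,1]*np.sin(a),-P[:,0]*np.sin(a)+P[:,1]*np.cos(a)+.0445,P[:,2]]
c=Pc[(abs(Pc[:,1]-.05)<.08)&(Pc[:,0]>.46)&(Pc[:,0]<.59)];print(np.percentile(c[:,2],[2,50,98]))
k=Pc[(Pc[:,0]<.445)&(Pc[:,0]>.415)&(abs(Pc[:,1])<.1)&(Pc[:,2]>.08)&(Pc[:,2]<.095)];print("knob",len(k),k.mean(0),k.min(0),k.max(0))
E
python3 go.py ".6 .03 .285 186.5"
```

```text
[0.06817058 0.60488797 0.66543543]
knob 14 [ 0.43108596 -0.02769799  0.08475276] [ 0.42604959 -0.0338      0.08087999] [ 0.43625238 -0.02223383  0.08745405]
t 39.55 tcp [0.6201 0.0253 0.2891] [-179.97    0.53 -173.52] w -0.0002 q [  1.  21.  78.   0.  81. -95.]
.6 .03 .285 186.5 -> 0.0195 0.0070 0.0039 -0.0005 0.0093 -0.0003 rows 0.3
```

View pics/s4.png

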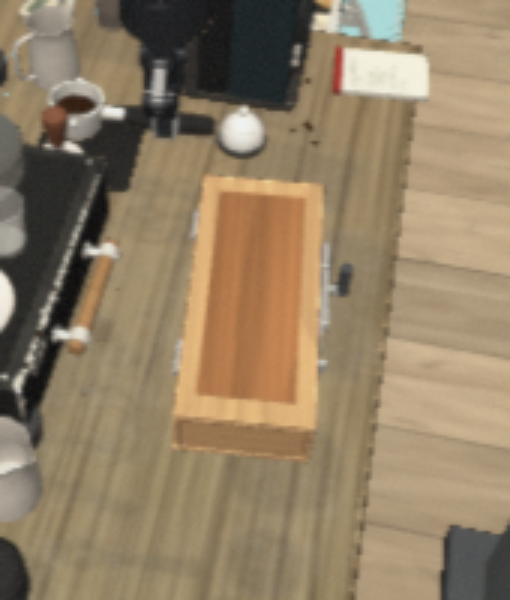

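The lid fell shut by itself: the top reads about 0.068, and the knob is at (343,280) in the crop. Next is the bolt.

```bash
python3 go.py ".4415 -.0688 .25 186.5,.4415 -.0688 .058 186.5"
```

```text
t 39.55 tcp [0.6201 0.0253 0.2891] [-179.97    0.53 -173.52] w -0.0002 q [  1.  21.  78.   0.  81. -95.]
.4415 -.0688 .25 186.5 -> 0.1884 -0.0733 0.0374 -0.0005 0.0093 -0.0003 rows 3.3
.4415 -.0688 .058 186.5 -> 0.1902 -0.0732 0.2294 -0.0005 0.0093 -0.0003 rows 4.9
```

>>> send_rows:
  commands: "0.189 -0.0733 0.037 0 0.009 0;0.189 -0.0733 0.037 0 0.009 0;0.189 -0.0733 0.037 0 0.009 0;0.189 -0.0733 0.037 0 0.009 0;0.189 -0.0733 0.037 0 0.009 0;0.189 -0.0733 0.08 0 0.009 0;0.189 -0.0733 0.11 0 0.009 0;0.189 -0.0733 0.11 0 0.009 0"

```text
time_s: 40.55
tool_pos: [0.4394, -0.0683, 0.1733]
tcp_rot: [179.9, -0.5, -173.5]
contact_force: [0.6, 0.3, 0.3]
gripper_width: 0.0
grasp_force: 0.0
```

```bash
python3 go.py ".4415 -.0688 .058 186.5"
```

```text
t 40.55 tcp [ 0.4394 -0.0683  0.1733] [ 179.92   -0.54 -173.46] w 0.0 q [ -10.   10.  111.   -0.   60. -107.]
.4415 -.0688 .058 186.5 -> -0.0032 -0.0009 0.1153 0.0013 -0.0094 0.0006 rows 1.8
```

>>> send_rows:
  commands: "-0.003 -0.001 0.04 0.001 -0.009 0;-0.003 -0.001 0.08 0.001 -0.009 0;-0.003 -0.001 0.105 0.001 -0.009 0;-0.003 -0.001 0.115 0.001 -0.009 0;-0.003 -0.001 0.115 0.001 -0.009 0;-0.003 -0.001 0.115 0.001 -0.009 0"

```text
time_s: 41.3
tool_pos: [0.4425, -0.0699, 0.061]
tcp_rot: [-179.9, 0.3, -173.5]
contact_force: [-0.5, 0.3, -0.2]
gripper_width: -0.0002
grasp_force: 0.0
```

>>> send_rows:
  commands: "0 0.01 0 0 0 0;0 0.02 0 0 0 0;0 0.028 0 0 0 0;0 0.034 0 0 0 0;0 0.04 0 0 0 0;0 0.046 0 0 0 0;0 0.052 0 0 0 0;0 0.056 0 0 0 0;0 0.056 0 0 0 0"

```text
time_s: 42.42
tool_pos: [0.4345, -0.0137, 0.0596]
tcp_rot: [-180.0, 0.1, -173.5]
contact_force: [0.3, 0.2, -0.4]
gripper_width: 0.0001
grasp_force: 0.0
```

```bash
python3 go.py ".4415 -.0688 .058 186.5"
```

```text
t 42.425 tcp [ 0.4345 -0.0137  0.0596] [-1.7996e+02  1.4000e-01 -1.7351e+02] w 0.0001 q [  -3.   17.  121.   -0.   42. -100.]
.4415 -.0688 .058 186.5 -> -0.0007 -0.0555 0.0017 -0.0006 0.0024 -0.0001 rows 0.9
```

>>> send_rows:
  commands: "0 0.004 0 0 0 0;0 0.007 0 0 0 0;0 0.009 0 0 0 0;0 0.011 0 0 0 0;0 0.011 0 0 0 0"

```text
time_s: 43.05
tool_pos: [0.4337, -0.0062, 0.0598]
tcp_rot: [-179.6, 0.2, -173.3]
contact_force: [0.6, -17.0, 0.4]
gripper_width: -0.0002
grasp_force: 9.0
```

```bash
cat > knob.py <<'E'
from h import *
a=np.radians(6.46)
for n in("side","top"):
    im,d,W=cloud(n)
    P=W.reshape(-1,3);Pc=np.c_[P[:,0]*np.cos(a)+P[:,1]*np.sin(a),-P[:,0]*np.sin(a)+P[:,1]*np.cos(a),P[:,2]]
    k=Pc[(Pc[:,0]<.442)&(Pc[:,0]>.422)&(Pc[:,1]>-.1)&(Pc[:,1]<.05)&(Pc[:,2]>.078)&(Pc[:,2]<.092)]
    if len(k):print(n,"knob",len(k),k.mean(0),k.min(0)[1],k.max(0)[1])
E
python3 knob.py
```

```text
side knob 21 [ 0.43249466 -0.03305529  0.08334594] -0.047350779955558454 -0.02613768241381963
```

>>> send_rows:
  commands: "0 -0.015 0 0 0 0;0 -0.03 0 0 0 0;0 -0.03 -0.05 0 0 0;0.05 -0.03 -0.11 0 0 0;0.08 -0.06 -0.17 0 0 0;0.08 -0.1 -0.2 0 0 0;0.08 -0.1 -0.2 0 0 0;0.08 -0.1 -0.2 0 0 0"

```text
time_s: 44.15
tool_pos: [0.3644, -0.1115, 0.2593]
tcp_rot: [-180.0, 0.2, -173.6]
contact_force: [0.0, 0.3, -1.3]
gripper_width: 0.0001
grasp_force: 0.0
```

```bash
python3 knob.py; python3 go.py ".4 0 .2 186.5"
python3 - <<'E'
from h import *
im,d=read_camera("side");cv2.imwrite("pics/s5.png",cv2.resize(im,(768,576)))
E
```

```text
side knob 16 [ 0.43133457 -0.03236946  0.08458024] -0.040738602364667156 -0.027063213168655453
top knob 17 [ 0.4299959  -0.03077905  0.08666603] -0.03798142205254626 -0.02542081476807062
t 44.25 tcp [ 0.364  -0.1106  0.2581] [ 179.94    0.   -173.5 ] w -0.0001 q [ -19.   -1.  109.    0.   72. -115.]
.4 0 .2 186.5 -> -0.0483 0.1058 0.0582 0.0010 0.0000 0.0000 rows 2.1
```

View pics/s5.png

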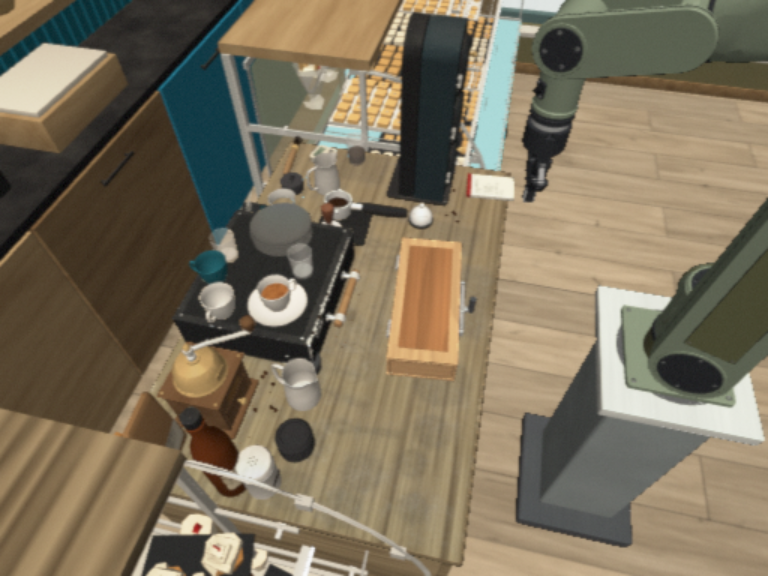

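The case is shut, the knob at (471,304) has moved about 40 mm to the left, the bystanders look undisturbed and the arm is clear.

```bash
python3 -c "
from cell import ticket
print(ticket.sign_off())"
```

```text
the job is handed in; nothing more can be done
None
```

All five tubes are seated in their grooves, the lid fell shut on its own, the bolt is across at its left stop, and the job is handed in; the hand-in gave no verdict.

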